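Shut down the gauging amplifier

TASK

Shut down the gauging amplifier: first turn the outer of its two concentric knobs back to standby (the one long white line), then pull out every plug-in module and put it in the steel tray. After that close the dust cover over the empty sockets, and last turn the outer knob on to off (the round dot, its end stop). The inner knob holds the fine zero setting and must stay as it is throughout; leave the setting ring and the grease tin where they stand.

Things in the scene. Friction and masses are not known exactly. Their poses are not given: they have to be found in the camera images.
- amplifier: Gauging amplifier, a grey bench unit fixed to the bench: 170 (x) x 300 (y) x 55 mm high. Origin at the centre of its underside, x away from its display front, y along its width to the left, z up. Its flat top panel (z = 55 mm) carries a pair of concentric knobs at the left (axis at x -10, y +100) and a row of four sockets to the right of it, with a hinged dust cover behind the sockets.
- knob_axis (a point): Axis of the two concentric knobs, at the height of the panel. Outer knob: ribbed grey ring of 58 mm diameter, from 12 to 34 mm above this point. Inner knob: black, 34 mm diameter, standing on top of it from 34.5 to 52.5 mm. Below the outer knob is a 40 mm collar; nothing else stands within 36 mm of the rim.
- outer_knob (a joint): Angle of the outer knob, rad; grows clockwise seen from above. 0 = off (its end stop, pointer at the round white dot on the panel), 0.9 = standby (pointer at the one long white line), 1.8 to 2.8 = working (short fine lines). Starts between 2.3 and 2.9. Stiff (0.06 N m), stays where it is left.
- outer_pointer (a point): Tip of the white pointer line of the outer knob, at its rim and top face (29 mm from the axis).
- inner_knob (a joint): Angle of the inner knob (the fine zero setting), rad, clockwise positive; turns very easily (0.008 N m), independently of the outer one. Its value differs from start to start.
- inner_pointer (a point): Tip of the white line on the top of the inner knob, 16 mm from the axis.
- dust_cover (a joint): Angle of the dust cover, rad: 0 = lying shut over the sockets, 1.57 = upright, 2.0 = fully back. Starts open, 1.75 to 1.95. It stays by light friction near upright and sinks shut by itself once well past it. An aluminium flap 100 mm long, 163 mm wide, 4 mm thick (8 mm at the free edge).
- cover_hinge (a point): Middle of the cover's hinge, 5 mm above the panel, 65 mm behind the row of sockets (+x side of the amplifier); the hinge runs along the amplifier's y.
- cover_edge (a point): Middle of the free edge of the dust cover, 100 mm from its hinge.
- tray: Open steel tray, loose, 0.7 kg, 178 (x) x 138 (y) x 30 mm high, walls and floor 4 mm. Origin at the centre of its underside, z up.
- setting_ring: Bystander: steel setting ring, 64 mm diameter, 22 mm high, origin under its centre.
- grease_tin: Bystander: round grease tin, 67 mm diameter, 31 mm high, origin under its centre.
- module_1: Plug-in module, 60 g, may be absent; starts fully home in socket 1, axes parallel to the amplifier's. Head 26 (x) x 28 (y) x 34 mm; origin at the centre of its underside (level with the panel when home), head towards +z; blade 7 x 18 mm reaching 18 mm to -z. 12 mm between heads along y, free along x. A sprung ball holds it: pull straight up, about 5 to 10 N; free after 18 mm.
- socket_1 (a point): Centre of the mouth of socket 1, at the height of the panel; sockets are 40 mm apart, 1 nearest the knobs.
- module_2: Plug-in module, 60 g, may be absent; starts fully home in socket 2, axes parallel to the amplifier's. Head 26 (x) x 28 (y) x 34 mm; origin at the centre of its underside (level with the panel when home), head towards +z; blade 7 x 18 mm reaching 18 mm to -z. 12 mm between heads along y, free along x. A sprung ball holds it: pull straight up, about 5 to 10 N; free after 18 mm.
- socket_2 (a point): Centre of the mouth of socket 2, at the height of the panel; sockets are 40 mm apart, 1 nearest the knobs.
- module_3: Plug-in module, 60 g, may be absent; starts fully home in socket 3, axes parallel to the amplifier's. Head 26 (x) x 28 (y) x 34 mm; origin at the centre of its underside (level with the panel when home), head towards +z; blade 7 x 18 mm reaching 18 mm to -z. 12 mm between heads along y, free along x. A sprung ball holds it: pull straight up, about 5 to 10 N; free after 18 mm.
- socket_3 (a point): Centre of the mouth of socket 3, at the height of the panel; sockets are 40 mm apart, 1 nearest the knobs.
- module_4: Plug-in module, 60 g, may be absent; starts fully home in socket 4, axes parallel to the amplifier's. Head 26 (x) x 28 (y) x 34 mm; origin at the centre of its underside (level with the panel when home), head towards +z; blade 7 x 18 mm reaching 18 mm to -z. 12 mm between heads along y, free along x. A sprung ball holds it: pull straight up, about 5 to 10 N; free after 18 mm.
- socket_4 (a point): Centre of the mouth of socket 4, at the height of the panel; sockets are 40 mm apart, 1 nearest the knobs.
Mind the look-alikes: they are no part of the job. Leave any orange or red look-alike of the module_1 alone.

How it is judged:
On the way, in this order (a step that is already met when the one before it is completed fails the run):
1. outer knob at the standby line (within 0.12 rad) (value of joint outer_knob between 0.78 and 1.02 rad), for 0.3 s.
2. every module lies in the tray (x of module_1 in the frame of tray between -0.087 and 0.087 m and y of module_1 in the frame of tray between -0.067 and 0.067 m and z of module_1 in the frame of tray between 0 and 0.06 m and linear speed of each of module_1, module_2, module_3, module_4 below 0.05 m/s and x of module_2 in the frame of tray between -0.087 and 0.087 m and y of module_2 in the frame of tray between -0.067 and 0.067 m and z of module_2 in the frame of tray between 0 and 0.06 m and x of module_3 in the frame of tray between -0.087 and 0.087 m and y of module_3 in the frame of tray between -0.067 and 0.067 m and z of module_3 in the frame of tray between 0 and 0.06 m and x of module_4 in the frame of tray between -0.087 and 0.087 m and y of module_4 in the frame of tray between -0.067 and 0.067 m and z of module_4 in the frame of tray between 0 and 0.06 m and angle between tray's own z axis and vertical below 0.1 rad), for 0.2 s.
3. dust cover shut, outer knob not yet at off (value of joint dust_cover below 0.1 rad and value of joint outer_knob above 0.4 rad), for 0.2 s.
4. outer knob at off (value of joint outer_knob below 0.12 rad), for 0.2 s.
At the end, for the whole second after the job is handed in: The outer knob is at off (within 0.12 rad of its stop), the dust cover is shut (within 0.1 rad), every module present lies at rest inside the upright tray, and the inner knob's pointer is within 2.5 mm (9 degrees) of where it was (all of step 2 and value of joint outer_knob below 0.12 rad and value of joint dust_cover below 0.1 rad and distance of inner_pointer from where it was at the start of the episode below 0.0025 m); the robot touches nothing.
It fails at once if the inner knob is turned (pointer moved more than 2.5 mm) (not (distance of inner_pointer from where it was at the start of the episode below 0.0025 m)).
It fails at once if a module is pulled while the outer knob is still beyond standby (value of joint outer_knob above 1.2 rad and (z of module_1 in the frame of socket_1 above 0.008 m or z of module_2 in the frame of socket_2 above 0.008 m or z of module_3 in the frame of socket_3 above 0.008 m or z of module_4 in the frame of socket_4 above 0.008 m)).
It fails at once if the setting ring or the grease tin is moved more than 30 mm (distance of any of setting_ring, grease_tin from where it was at the start of the episode above 0.03 m).
Of module_1, module_2, module_3, module_4 only 3 to 4 are there at a start; the rules pass over those that are not, and their reading is None.
At some moment in a run one of tray may be knocked a few centimetres aside while the robot is not near it.
Once in a run the grip may slacken for a moment while it holds something.
It also fails if it takes over 210 s, if anything falls off the work surface, if the arm or the gripper's body presses on something with over 40 N, if the wrist force passes 120 N, or if a joint passes its speed limit or range.

ROBOT

A 7-joint arm with a two-finger parallel gripper is mounted at the origin on the work surface; the furniture and walls round the work are solid. World frame = base frame: x ahead of the robot, y to its left, z up, the work surface at z = 0. Lengths are in m, angles in rad, forces in N, time in s.
With the tool pointing down it reaches from about 0.425 to 0.875 m from the base axis. Payload 4.7 kg.
Tool frame: the origin (TCP) lies between the finger pads; the fingertips stand 14 mm ahead of it and the grasp point (between the pads) lies 5 mm behind it; z points along the fingers, y is the line along which they close (so a half turn about z gives the same grasp; the last joint's range is limited). The gripper opens to 87 mm and grips with 3 to 60 N. Pads are 19 mm wide; open, the fingers measure 117 mm over their backs; the gripper's body (75 mm by 190 mm) begins 51 mm behind the grasp point.
Start: joints at [-1.132, 0.321, -0.07, 1.45, 0.023, 1.371, -0.057], TCP at [0.268, 0.592, 0.237] pointing down, gripper open.
Joint ranges: [-2.86, 2.86], [-0.3, 2.09], [-1.38, 1.24], [0.06, 2.45], [-1.56, 4.7], [0.09, 2.05], [-2.69, 2.69]. Speed limits (rad/s): [2.57, 2.57, 3.14, 3.14, 3.14, 3.14, 3.14].

INTERFACE

Orientations are given as a rotation vector (axis times angle).
In Python, from bench import ctrl gives the robot as it stands.
- The arm moves only by the shell command python3 -m inch 'ROWS' [OPENING] [FORCE]. ROWS is JSON, a list of rows, each a list of 6 numbers: the shift along the world's x, y, z in mm, then the turn, a rotation vector about the world's x, y, z in degrees. In form: [[tx, ty, tz, rx, ry, rz], ...]. A call has 1 to 20 rows; each row is the pose to reach, as a shift and turn from the pose commanded when the call began; what a row does not reach only later rows make up. A row lasts 1/8 s, in which the tool goes at most 62.5 mm and 10.7 degrees, less where a joint would pass 70% of its speed; a pose out of reach is approached as far as the arm can. A call with a gripper value outside its range is refused whole. OPENING is the finger opening in mm, from 0 to 87, set as the call begins (- or left out, the last holds). The fingers move at their own pace and stop on an object; FORCE is the grip in N (left out, the last holds). Time passes only in rows, so rows that repeat a pose let the fingers close. It gives the time, the measured TCP pose, the force, the opening and the grip force at its end, in the units of the state.
- ctrl.get_state(): the state, without advancing time (a new reading comes with each control period).
- ctrl.get_image(name): name is "scene" or "side" or "wrist"; returns (picture, depth): 384x512x3 uint8, red, green, blue; 384x512 float32, m along the optical axis (not along the pixel's ray), 0 where there is no reading.
- ctrl.camera_params(name): a dict with "mtx" (3x3 intrinsics, pixels), "T" (4x4, takes a point from camera to world coordinates). Camera axes: x right, y down, z forward; pixel columns grow to the right and rows downward; lengths in m; the calibration is good to about 2 mm. A picture is of the moment at which its call begins: read the wrist's pose just before it. camera_params takes no time and is no camera call; for the wrist camera it gives the pose at the moment of the call.
- ctrl.close_job(): hands the job in; it is judged then, once.
The state is a dict: "time": time; "joint_positions": joint angles; "qd": joint speeds; "joint_torque": joint torques, N m; "position": TCP position; "tool_rot": TCP orientation; "ft_force": force on the tool from outside, world axes, zero at the start; "torque": the same for the moment, N m; "grip_width": opening from 0.0 (shut) to 1.0 (fully open); "grip_force": force on a finger pad.
Only numpy, scipy, OpenCV 4.12 (cv2) and the standard library are available. Lean on these libraries where they do the work, as an engineer would, in place of code of your own. Each camera call takes 0.05 s, during which the arm holds its last target. There are 200 camera calls.

## Working session

There is one attempt and no reset: what is moved stays moved. The work goes in short steps, Python scripts to look and compute and a shell command to move; the robot and the scene stay as the last step left them, time stands still between calls to the robot, and variables do not carry over. Pictures are saved under pics/ and viewed, at most 14 in all, crops included, and the job is handed in when it is done.

```bash
mkdir -p pics; cat > h.py <<'E'
import numpy as np, cv2
from bench import ctrl
def shot(n,tag):
    P=ctrl.camera_params(n); im,d=ctrl.get_image(n)
    cv2.imwrite(f'pics/{tag}.png',im[:,:,::-1]); np.savez(f'pics/{tag}.npz',im=im,d=d,K=P['mtx'],T=P['T'])
    return im,d,np.array(P['mtx']),np.array(P['T'])
def load(tag):
    z=np.load(f'pics/{tag}.npz'); return z['im'],z['d'],z['K'],z['T']
def plane(uv,z,K,T):
    uv=np.atleast_2d(np.array(uv,float)); r=np.c_[uv,np.ones(len(uv))]@np.linalg.inv(K).T@T[:3,:3].T
    s=(z-T[2,3])/r[:,2]; return T[:3,3]+r*s[:,None]
def cloud(d,K,T):
    v,u=np.mgrid[:d.shape[0],:d.shape[1]]; p=np.stack([u,v,np.ones_like(u)],-1)@np.linalg.inv(K).T*d[...,None]
    return p@T[:3,:3].T+T[:3,3]
def proj(p,K,T):
    q=(np.atleast_2d(p)-T[:3,3])@T[:3,:3]@K.T; return q[:,:2]/q[:,2:]
E
python3 - <<'E'
from h import *
a=shot('scene','s0');b=shot('side','d0')
cv2.imwrite('pics/both.png',cv2.resize(np.vstack([a[0],b[0]])[:,:,::-1],None,fx=.78,fy=.78))
for x in (a,b): print(x[3].round(3))
s=ctrl.get_state();print(s['position'],s['tool_rot'],s['grip_width'],s['time'])
E
```

```text
[[-0.722 -0.332  0.607 -0.204]
 [-0.692  0.357 -0.627  0.64 ]
 [-0.009 -0.873 -0.488  0.635]
 [ 0.     0.     0.     1.   ]]
[[ 0.88  -0.29   0.375  0.095]
 [-0.474 -0.573  0.668 -0.745]
 [ 0.021 -0.766 -0.642  0.719]
 [ 0.     0.     0.     1.   ]]
[0.26774427 0.59178171 0.23556968] [-6.62174762e-01 -3.07074460e+00  2.64795890e-03] 0.9988475816236155 0.1
```

View pics/both.png

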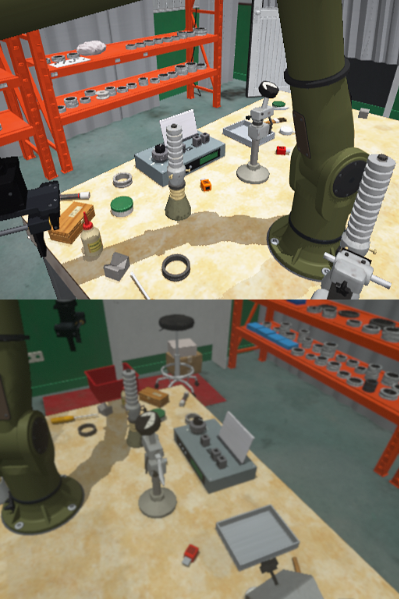

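The scaled pair shows the amplifier around side px (275,200) with its knobs and cover. The tray is at side px (330,305), and red/orange look-alike blocks are at side (245,325) and scene (265,237). I'll enlarge the amplifier and tray.

```bash
python3 - <<'E'
from h import *
im,d,K,T=load('d0'); im2,d2,K2,T2=load('s0')
a=cv2.resize(im[120:385,200:400,::-1],None,fx=2.2,fy=2.2,interpolation=cv2.INTER_CUBIC)
b=cv2.resize(im2[130:250,160:400,::-1],None,fx=1.5,fy=1.5,interpolation=cv2.INTER_CUBIC)
c=np.zeros((590,800,3),np.uint8); c[:a.shape[0],:a.shape[1]]=a; c[:b.shape[0],440:440+b.shape[1]]=b
cv2.imwrite('pics/c1.png',c)
for n,(I,D,k,t) in dict(d=(im,d,K,T),s=(im2,d2,K2,T2)).items():
    P=cloud(D,k,t); ok=D>0; x,y,z=P[...,0],P[...,1],P[...,2]
    m=ok&(abs(z-.055)<.005)&(x>.3)&(x<1)&(abs(y)<.8)
    nl,lab,st,ce=cv2.connectedComponentsWithStats(m.astype(np.uint8))
    for i in range(1,nl):
        if st[i,4]>300:
            q=P[lab==i][:,:2]; print(n,st[i],np.median(P[lab==i][:,2]).round(4),cv2.minAreaRect(q.astype(np.float32)))
E
```

```text
d [ 222  153  108   82 3273] 0.0531 ((0.5491573810577393, -0.05446040630340576), (0.3043757677078247, 0.1730038821697235), 85.9939956665039)
s [234 174  55  37 933] 0.0567 ((0.523574948310852, -0.09916508197784424), (0.21339964866638184, 0.12811432778835297), 86.73104858398438)
s [172 186  44  38 648] 0.0565 ((0.5583755970001221, 0.05002070590853691), (0.09580915421247482, 0.17602600157260895), 84.55506896972656)
```

View pics/c1.png

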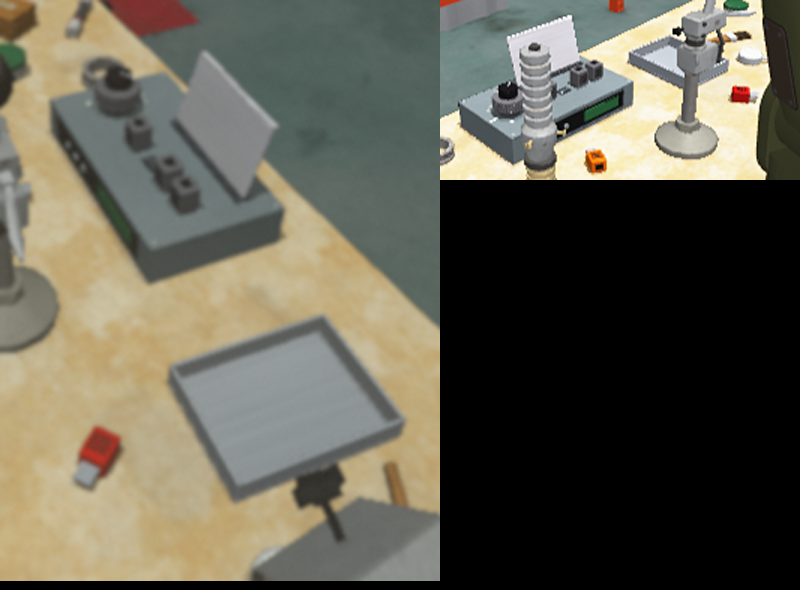

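Modules sit in sockets 1, 3 and 4 (crop px (138,133), (168,170), (184,195)); socket 2 is an empty slot at (148,165). The red module on the bench (98,455) and the orange one near scene (595,160) are look-alikes. Next I'll build a top-down height map to get the obstacles and the tray.

```bash
python3 - <<'E'
from h import *
W=np.zeros((400,700,3),np.uint8);H=np.full((400,700),-1.);
for t in ('d0','s0'):
    im,d,K,T=load(t);P=cloud(d,K,T);ok=(d>0)&(P[...,2]<.45)
    p=P[ok];c=im[ok];r=((1.0-p[:,0])/.002).astype(int);u=((.7-p[:,1])/.002).astype(int)
    m=(r>=0)&(r<400)&(u>=0)&(u<700);o=np.argsort(p[m][:,2])
    for rr,uu,z,cc in zip(r[m][o],u[m][o],p[m][o][:,2],c[m][o]):
        if z>H[rr,uu]: H[rr,uu]=z;W[rr,uu]=cc
hm=np.clip(H/.3,0,1)*255;hm=cv2.applyColorMap(hm.astype(np.uint8),cv2.COLORMAP_JET);hm[H<0]=0
cv2.imwrite('pics/top.png',np.vstack([cv2.resize(W[:,:,::-1],(525,300)),cv2.resize(hm,(525,300))]))
np.save('pics/H.npy',H)
m=((H>.06)&(H<.6)).astype(np.uint8)
m=cv2.morphologyEx(m,cv2.MORPH_CLOSE,np.ones((5,5)))
n,l,s,c=cv2.connectedComponentsWithStats(m)
for i in range(1,n):
    if s[i,4]>60: print('x',1-(s[i,1]+s[i,3])*.002,1-s[i,1]*.002,'y',.7-(s[i,0]+s[i,2])*.002,.7-s[i,0]*.002,'zmax',np.percentile(H[l==i],99).round(3))
im,d,K,T=load('d0');P=cloud(d,K,T);x,y,z=P[...,0],P[...,1],P[...,2]
m=((abs(z-.03)<.004)&(d>0)&(y<-.25)&(x>.4)).astype(np.uint8)
q=P[m>0][:,:2].astype(np.float32);print('tray rim',len(q),cv2.minAreaRect(q))
hs=cv2.cvtColor(im,cv2.COLOR_RGB2HSV)
E
```

```text
x 0.5780000000000001 0.63 y -0.18600000000000005 -0.016000000000000014 zmax 0.159
x 0.514 0.5760000000000001 y 0.013999999999999901 0.07799999999999996 zmax 0.11
x 0.514 0.544 y -0.052000000000000046 -0.020000000000000018 zmax 0.091
x 0.506 0.542 y -0.17200000000000004 -0.09600000000000009 zmax 0.092
x 0.374 0.41400000000000003 y 0.38399999999999995 0.42999999999999994 zmax 0.134
x 0.31399999999999995 0.39 y 0.118 0.18999999999999995 zmax 0.291
x 0.28400000000000003 0.378 y -0.6540000000000001 -0.562 zmax 0.281
x 0.19999999999999996 0.33799999999999997 y 0.488 0.6659999999999999 zmax 0.404
x 0.252 0.32199999999999995 y -0.30200000000000005 -0.10400000000000009 zmax 0.334
tray rim 471 ((0.48698291182518005, -0.3965719938278198), (0.1396171897649765, 0.17857608199119568), 84.55841827392578)
```

View pics/top.png

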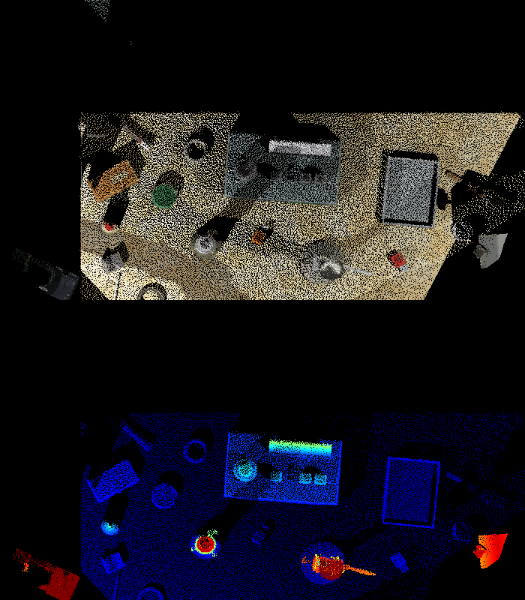

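The map gives the following (m):

| Item | Position | Notes |
|---|---|---|
| Amplifier | centre about (0.548, -0.055) | yaw about -4.5°; 304x173 mm against 300x170 given |
| Tray | (0.487, -0.397) | 178.6x139.6 mm, matches the given size |
| Knob axis | about (0.546, 0.046) | |
| Cover | edge z 0.159 | about 1.9 rad |
| Post | (0.35, 0.15) | 0.29 tall |
| Gauge stand | (0.29, -0.2) | 0.33 tall |

I'll move above the amplifier.

```bash
python3 -m inch '[[100,-60,80,0,0,0],[140,-110,120,0,0,-10],[180,-150,164,0,0,-20],[220,-200,164,0,0,-30],[260,-250,164,0,0,-40],[282,-300,164,0,0,-50],[282,-350,164,0,0,-60],[282,-400,164,0,0,-70],[282,-450,164,0,0,-70],[275,-500,164,0,0,-70],[268,-550,164,0,0,-70],[262,-600,164,0,0,-70],[262,-600,164,0,0,-70],[262,-600,164,0,0,-70],[262,-600,164,0,0,-70]]'
python3 - <<'E'
from h import *
s=ctrl.get_state();print(s['position'],s['joint_positions'],s['time'])
im,d,K,T=shot('wrist','w0');print(T.round(3))
cv2.imwrite('pics/w0b.png',cv2.resize(im[:,:,::-1],(768,576),interpolation=cv2.INTER_CUBIC))
E
```

```text
time: 1.98
position: [0.53, -0.0058, 0.4001]
tool_rot: [-2.3, -2.139, 0.001]
ft_force: [0.1, 0.4, 0.2]
grip_width: 1.002
grip_force: 0.0
[ 0.52999916 -0.00583491  0.40010936] [-0.50110615  0.02673831  0.47716804  1.47381539 -0.01233695  1.64483456
 -0.09760988] 1.975
[[ 0.997 -0.07  -0.019  0.535]
 [-0.073 -0.963 -0.258  0.064]
 [-0.     0.259 -0.966  0.549]
 [ 0.     0.     0.     1.   ]]
```

View pics/w0b.png

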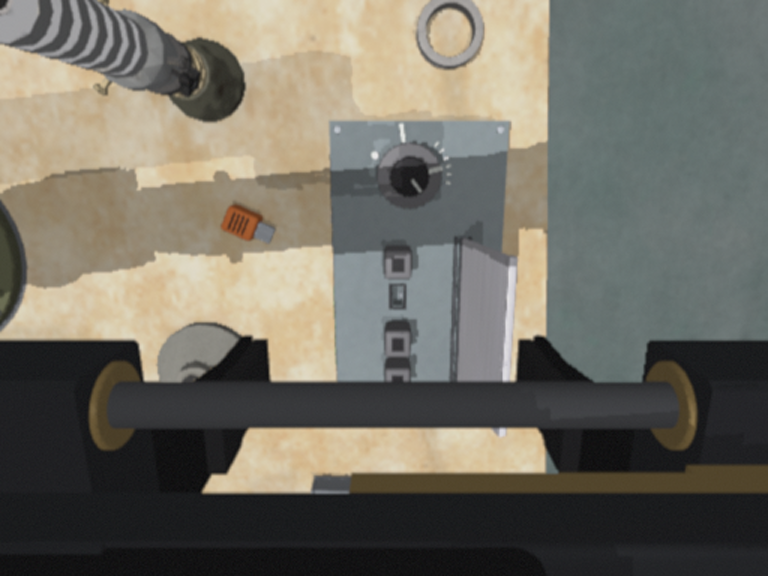

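The wrist view (768 px scale) shows knobs at (410,175), the off dot at (375,155), the standby line at (402,132) and fine lines at (445,145-183). Modules are at (398,262), (398,343) and (398,372), the empty socket 2 at (398,295), and the orange look-alike at (245,222) on the bench. Next is the knob crop and measurements.

```bash
python3 - <<'E'
from h import *
im,d,K,T=load('w0')
cr=im[75:145,210:350,::-1]
cv2.imwrite('pics/k0.png',cv2.resize(cr,None,fx=5,fy=5,interpolation=cv2.INTER_CUBIC))
P=cloud(d,K,T);x,y,z=P[...,0],P[...,1],P[...,2]
def rect(m,t):
    n,l,s,c=cv2.connectedComponentsWithStats(m.astype(np.uint8))
    for i in range(1,n):
        if s[i,4]>25:
            q=P[l==i];print(t,s[i],c[i].round(1),'zmed',np.median(q[:,2]).round(4),cv2.minAreaRect(q[:,:2].astype(np.float32)),q[:,:2].mean(0).round(4))
ok=(d>0)&(x>.4)&(x<.7)&(y>-.25)&(y<.15)
rect(ok&(abs(z-.055)<.006),'panel')
rect(ok&(z>.083)&(z<.096)&(y>-.13),'89')
rect(ok&(z>.1)&(z<.115)&(y>0),'inner')
c=ok&(y<-.02)&(y>-.15)&(x>.57)&(z>.065)
q=P[c];A=np.c_[q[:,2],q[:,1],np.ones(len(q))];print('cover x=az+by+c',np.linalg.lstsq(A,q[:,0],rcond=None)[0],q.min(0),q.max(0))
E
```

```text
panel [  219    81   121   174 14188] [272.1 158.8] zmed 0.0564 ((0.5515426397323608, -0.03880804777145386), (0.2675260901451111, 0.17136257886886597), 85.80046844482422) [ 0.5444 -0.0183]
89 [251  95  44  45 927] [272.1 116.6] zmed 0.0903 ((0.5483984351158142, 0.04646885395050049), (0.05768062174320221, 0.059039391577243805), 61.704036712646484) [0.548  0.0472]
89 [310 161   9  77 299] [313.6 197.6] zmed 0.0894 ((0.6001879572868347, -0.0740012526512146), (0.11181087791919708, 0.00566093809902668), 84.9146499633789) [ 0.6004 -0.0714]
89 [256 166  19  20 342] [264.6 176. ] zmed 0.0902 ((0.5327308177947998, -0.03384433686733246), (0.026827484369277954, 0.02572520822286606), 85.6064682006836) [ 0.5321 -0.0337]
89 [256 219  18  19 323] [264.5 228.4] zmed 0.09 ((0.5262991786003113, -0.11332680284976959), (0.02684452384710312, 0.02545497752726078), 86.27252197265625) [ 0.5264 -0.1127]
inner [260 104  27  28 550] [272.8 117.7] zmed 0.1088 ((0.5480080842971802, 0.04664149135351181), (0.03414914757013321, 0.03387312591075897), 22.875009536743164) [0.5483 0.0466]
cover x=az+by+c [0.29277618 0.07384305 0.57924959] [ 0.58785223 -0.14995822  0.06500325] [ 0.62896641 -0.02003351  0.16030743]
```

View pics/k0.png

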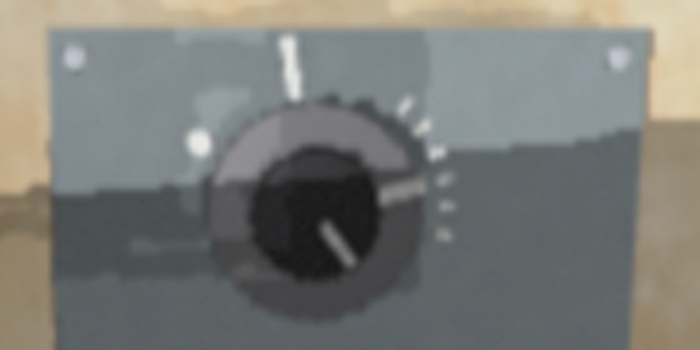

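Axis at (0.548, 0.047), ring 58 mm, inner 34 mm and heads 26x27 mm, all as specified. In the crop, the outer pointer tip is at (425,185), inner pointer at (350,265), dot at (199,143) and standby line at (290,70). I'll turn these into angles.

```bash
python3 - <<'E'
from h import *
im,d,K,T=load('w0');c=np.array([.5482,.0466])
def az(u,v,z):
    p=plane([210+u/5,75+v/5],z,K,T)[0][:2]-c;return np.degrees(np.arctan2(p[1],p[0])).round(1),(np.linalg.norm(p)*1e3).round(1)
for n,a in dict(dot=(199,143,.055),line=(290,70,.055),outer=(425,185,.089),outer_in=(382,195,.089),inner=(352,266,.1075)).items(): print(n,az(*a))
E
```

```text
dot (np.float64(146.2), np.float64(36.2))
line (np.float64(93.8), np.float64(38.3))
outer (np.float64(8.4), np.float64(31.4))
outer_in (np.float64(8.2), np.float64(19.6))
inner (np.float64(-56.9), np.float64(16.9))
```

Dot at 146.2° and standby at 93.8° agree with the 0.9 rad given. The outer pointer at 8.3° gives 2.41 rad, so it needs +86° counter-clockwise. I'll go down onto the outer ring.

```bash
python3 -m inch '[[18,52,-50,0,0,0],[18,52,-110,0,0,0],[18,52,-170,0,0,0],[18,52,-230,0,0,0],[18,52,-270,0,0,0],[18,52,-290,0,0,0],[18,52,-305,0,0,0],[18,52,-320,0,0,0],[18,52,-320,0,0,0],[18,52,-320,0,0,0]]' 87
python3 -m inch '[[0,0,0,0,0,0],[0,0,0,0,0,0],[0,0,0,0,0,0],[0,0,0,0,0,0],[0,0,0,0,0,0],[0,0,0,0,0,0],[0,0,0,0,0,0],[0,0,0,0,0,0]]' 50 25
```

```text
time: 3.28
position: [0.5486, 0.0444, 0.0813]
tool_rot: [2.303, 2.135, 0.002]
ft_force: [0.6, 0.7, 1.2]
grip_width: 1.001
grip_force: 0.0
time: 4.28
position: [0.5482, 0.0442, 0.0808]
tool_rot: [2.304, 2.135, 0.001]
ft_force: [1.6, -0.5, 0.5]
grip_width: 0.662
grip_force: 25.0
```

```bash
python3 -m inch '[[0,2,0,0,0,0],[0,2,0,0,0,6],[0,2,0,0,0,12],[0,2,0,0,0,18],[0,2,0,0,0,24],[0,2,0,0,0,30],[0,2,0,0,0,36],[0,2,0,0,0,42],[0,2,0,0,0,48],[0,2,0,0,0,54],[0,2,0,0,0,60],[0,2,0,0,0,66],[0,2,0,0,0,72],[0,2,0,0,0,78],[0,2,0,0,0,83],[0,2,0,0,0,86],[0,2,0,0,0,86],[0,2,0,0,0,86],[0,2,0,0,0,86]]'
python3 - <<'E'
from h import *
im,d,K,T=shot('wrist','w1')
cv2.imwrite('pics/w1b.png',im[:,:,::-1])
E
```

```text
time: 6.65
position: [0.5509, 0.0466, 0.0808]
tool_rot: [0.228, 3.127, 0.001]
ft_force: [9.1, -0.6, -5.5]
grip_width: 0.66
grip_force: 25.0
```

View pics/w1b.png

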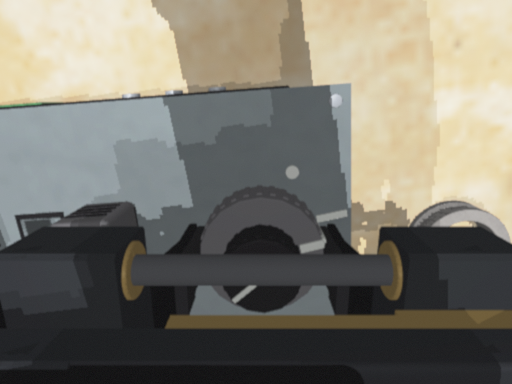

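The pointer at (301-325, 248-242) sits just beside the standby line (317-347, 218-211); they differ in height, so I'll compute the angles. The inner line is still visible at (235-255, 300-287).

```bash
python3 - <<'E'
from h import *
im,d,K,T=load('w1');P=cloud(d,K,T);x,y,z=P[...,0],P[...,1],P[...,2]
c=np.array([.5482,.0466])
def az(u,v,z):
    p=plane([u,v],z,K,T)[0][:2]-c;return np.degrees(np.arctan2(p[1],p[0])).round(1),(np.linalg.norm(p)*1e3).round(1)
for n,a in dict(dot=(292,172,.055),l1=(317,218,.055),l2=(347,211.5,.055),p1=(302,249,.089),p2=(325,242.5,.089),inner=(235,300,.1075),inn2=(255,287,.1075)).items(): print(n,az(*a))
E
```

```text
dot (np.float64(145.0), np.float64(36.6))
l1 (np.float64(93.5), np.float64(31.8))
l2 (np.float64(93.9), np.float64(48.7))
p1 (np.float64(92.3), np.float64(19.1))
p2 (np.float64(94.7), np.float64(30.0))
inner (np.float64(-53.3), np.float64(15.8))
inn2 (np.float64(-36.8), np.float64(5.7))
```

Pointer at 94.7° against the line at 93.9°, so the outer knob is at standby. I'll release it, raise the arm, and push the cover back to its stop so the hand has room for gripping the modules along x.

```bash
python3 -m inch '[[0,0,0,0,0,0],[0,0,0,0,0,0],[0,0,0,0,0,0],[0,0,20,0,0,0],[0,0,50,0,0,0],[0,0,90,0,0,0],[0,0,120,0,0,0],[0,0,120,0,0,0]]' 87
python3 -m inch '[[10,-50,0,0,0,2],[20,-100,0,0,0,4],[20,-147,0,0,0,4],[20,-147,-30,0,0,4],[20,-147,-62,0,0,4],[20,-147,-62,0,0,4],[28,-147,-62,0,0,4],[36,-147,-62,0,0,4],[44,-147,-62,0,0,4],[50,-147,-62,0,0,4],[56,-147,-62,0,0,4],[58,-147,-62,0,0,4],[58,-147,-62,0,0,4]]' 0 10
```

```text
time: 7.7
position: [0.5494, 0.0465, 0.2034]
tool_rot: [0.228, 3.128, 0.003]
ft_force: [0.5, -0.5, 0.6]
grip_width: 1.001
grip_force: 0.0
time: 9.32
position: [0.6059, -0.1008, 0.1385]
tool_rot: [-0.119, -3.139, -0.0]
ft_force: [-0.4, 0.3, 0.0]
grip_width: 0.003
grip_force: 0.0
```

```bash
python3 -m inch '[[2,0,0,0,0,0],[4,0,0,0,0,0],[6,0,0,0,0,0],[8,0,0,0,0,0],[8,0,0,0,0,0]]'; python3 - <<'E'
from h import *
for n in('scene','side'):
    im,d,K,T=shot(n,n+'1');P=cloud(d,K,T);x,y,z=P[...,0],P[...,1],P[...,2]
    q=P[(d>0)&(y<-.02)&(y>-.18)&(x>.595)&(x<.68)&(z>.08)&(z<.165)&(abs(y+.1)>.03)]
    A=np.c_[q[:,2],q[:,1],np.ones(len(q))];print(n,len(q),np.linalg.lstsq(A,q[:,0],rcond=None)[0],q.max(0))
E
```

```text
time: 9.95
position: [0.6103, -0.1009, 0.1382]
tool_rot: [-0.119, -3.131, -0.001]
ft_force: [-10.2, 0.5, 6.3]
grip_width: 0.009
grip_force: 6.2
scene 587 [0.45281402 0.07552042 0.57106346] [ 0.64414358 -0.02005745  0.15533946]
side 682 [0.46414528 0.07030971 0.56909819] [ 0.63421406 -0.02110299  0.15034028]
```

Slope 0.455 means the cover is at its 2.0 stop. I'll retreat, turn the hand so it closes along the amplifier's x, and go over module 4.

```bash
python3 -m inch '[[-25,0,0,0,0,0],[-35,0,30,0,0,-10],[-45,0,90,0,0,-20],[-60,-20,100,0,0,-30],[-75,-35,100,0,0,-40],[-87,-52,100,0,0,-50],[-87,-52,100,0,0,-60],[-87,-52,100,0,0,-70],[-87,-52,100,0,0,-80],[-87,-52,100,0,0,-90],[-87,-52,100,0,0,-90],[-87,-52,100,0,0,-90],[-87,-52,100,0,0,-90]]' 56
python3 - <<'E'
from h import *
from scipy.spatial.transform import Rotation as R
s=ctrl.get_state();M=R.from_rotvec(s['tool_rot']).as_matrix();print(np.degrees(np.arctan2(M[1,1],M[0,1])),M.round(3))
im,d,K,T=shot('wrist','w2');P=cloud(d,K,T);x,y,z=P[...,0],P[...,1],P[...,2]
m=(d>0)&(z>.083)&(z<.097)&(x>.49)&(x<.56)&(y<0)
n,l,st,c=cv2.connectedComponentsWithStats(m.astype(np.uint8))
for i in range(1,n):
    if st[i,4]>40: q=P[l==i];print(st[i],q.mean(0).round(4),cv2.minAreaRect(q[:,:2].astype(np.float32)))
E
```

```text
time: 11.68
position: [0.527, -0.1528, 0.2386]
tool_rot: [2.302, 2.137, 0.0]
ft_force: [0.9, 0.4, -0.1]
grip_width: 0.645
grip_force: 0.0
-4.2473128856898406 [[ 0.074  0.997  0.   ]
 [ 0.997 -0.074 -0.   ]
 [-0.     0.    -1.   ]]
[ 242   28   32   37 1100] [ 0.5322 -0.0351  0.09  ] ((0.532321572303772, -0.03502778708934784), (0.02754656970500946, 0.026482684537768364), 85.7181396484375)
[243 126  30  31 885] [ 0.5266 -0.1139  0.09  ] ((0.5261793732643127, -0.1141880601644516), (0.026935970410704613, 0.026286141946911812), 86.22135162353516)
[244 169  29  30 808] [ 0.5235 -0.1529  0.0899] ((0.5235382914543152, -0.1537710428237915), (0.02731527015566826, 0.026416325941681862), 85.20262145996094)
```

The measured heads stand 40 and 80 mm apart, at z 0.09, which matches. I'll descend on module 4 with a 4° tilt away from the cover.

```bash
python3 -m inch '[[-3,0,-20,0,-4,0],[-3,0,-70,0,-4,0],[-3,0,-110,0,-4,0],[-3,0,-130,0,-4,0],[-3,0,-142,0,-4,0],[-3,0,-152,0,-4,0],[-3,0,-152,0,-4,0],[-3,0,-152,0,-4,0]]'
python3 -m inch '[[0,0,0,0,0,0],[0,0,0,0,0,0],[0,0,0,0,0,0],[0,0,0,0,0,0],[0,0,0,0,0,0],[0,0,0,0,0,0],[0,0,0,0,0,0]]' 15 35
```

```text
time: 12.72
position: [0.5246, -0.1529, 0.0874]
tool_rot: [2.267, 2.102, 0.081]
ft_force: [0.4, -0.1, -0.3]
grip_width: 0.648
grip_force: 0.0
time: 13.6
position: [0.5238, -0.1528, 0.0867]
tool_rot: [2.268, 2.103, 0.079]
ft_force: [-1.4, 0.3, 3.7]
grip_width: 0.299
grip_force: 34.7
```

```bash
python3 -m inch '[[0,0,4,0,0,0],[0,0,8,0,0,0],[0,0,13,0,0,0],[0,0,18,0,0,0],[0,0,24,0,0,0],[0,0,30,0,0,0],[0,0,50,0,0,0],[0,0,80,0,0,0],[0,0,110,0,0,0],[0,0,130,0,0,0],[0,0,130,0,0,0]]'
cat >> h.py <<'E'
def tray(tag):
    im,d,K,T=shot('side',tag);P=cloud(d,K,T);x,y,z=P[...,0],P[...,1],P[...,2]
    m=((d>0)&(abs(z-.031)<.004)&(y<-.25)&(y>-.55)&(x>.36)&(x<.7)).astype(np.uint8)
    m=cv2.dilate(m,np.ones((3,3)));n,l,s,c=cv2.connectedComponentsWithStats(m);i=1+np.argmax(s[1:,4])
    q=P[(l==i)&(abs(z-.031)<.004)][:,:2].astype(np.float32);return cv2.minAreaRect(q)
E
python3 -c "
from h import *;print(tray('t1'));s=ctrl.get_state();print(s['position'],s['grip_width'],s['ft_force'])"
```

```text
time: 14.98
position: [0.5251, -0.1531, 0.2186]
tool_rot: [2.266, 2.101, 0.084]
ft_force: [1.4, -0.4, -1.1]
grip_width: 0.303
grip_force: 3.5
((0.48661959171295166, -0.3969419002532959), (0.1395232379436493, 0.17888368666172028), 84.45819091796875)
[ 0.52423838 -0.15283508  0.21707102] 0.2951743804750338 [-0.08843768  0.76392676 -0.866496  ]
```

The grip force dipped to 3.5 N, which is the announced slackening, but the module is still held at 26 mm opening. The tray has not moved. I'll carry it to the tray.

```bash
python3 -m inch '[[0,0,0,0,0,0],[0,0,0,0,0,0],[0,0,0,0,0,0],[0,0,0,0,0,0]]' 15 40
python3 -m inch '[[0,-35,0,0,0,0],[2,-75,0,0,0,0],[4,-115,0,0,0,0],[4,-155,0,0,0,0],[4,-195,0,0,0,0],[4,-235,0,0,0,0],[4,-265,0,0,0,0],[4,-278,0,0,0,0],[4,-278,-30,0,0,0],[4,-278,-70,0,0,0],[4,-278,-110,0,0,0],[4,-278,-135,0,0,0],[4,-278,-150,0,0,0],[4,-278,-156,0,0,0],[4,-278,-156,0,0,0],[4,-278,-156,0,0,0]]'
```

```text
time: 15.52
position: [0.5238, -0.1527, 0.2163]
tool_rot: [2.269, 2.103, 0.079]
ft_force: [0.2, -0.3, -0.8]
grip_width: 0.297
grip_force: 39.8
time: 17.52
position: [0.5286, -0.4313, 0.0619]
tool_rot: [2.267, 2.101, 0.08]
ft_force: [0.1, 0.4, -0.3]
grip_width: 0.295
grip_force: 39.8
```

```bash
python3 -m inch '[[0,0,-3,0,0,0],[0,0,-3,0,0,0],[0,0,-3,0,0,0],[0,0,-3,0,0,0],[0,0,20,0,0,0],[0,0,60,0,0,0],[0,0,110,0,0,0],[0,0,155,0,0,0],[0,40,155,0,0,0],[0,95,155,0,0,0],[-2,150,155,0,0,0],[-2,205,155,0,0,0],[-2,260,155,0,0,0],[-2,305,155,0,0,0],[-2,317,155,0,0,0],[-2,317,155,0,0,0],[-2,317,155,0,0,0]]' 56
python3 - <<'E'
from h import *
print(tray('t2'));im,d,K,T=load('t2');c=proj([.4866,-.397,.02],K,T)[0].astype(int)
cv2.imwrite('pics/t2c.png',cv2.resize(im[c[1]-60:c[1]+60,c[0]-70:c[0]+70,::-1],None,fx=4,fy=4))
E
```

```text
time: 19.65
position: [0.5259, -0.116, 0.2162]
tool_rot: [2.271, 2.098, 0.079]
ft_force: [-0.6, -0.8, -0.1]
grip_width: 0.641
grip_force: 0.0
((0.48613110184669495, -0.3966119587421417), (0.13919614255428314, 0.1785653978586197), 84.16014862060547)
```

View pics/t2c.png

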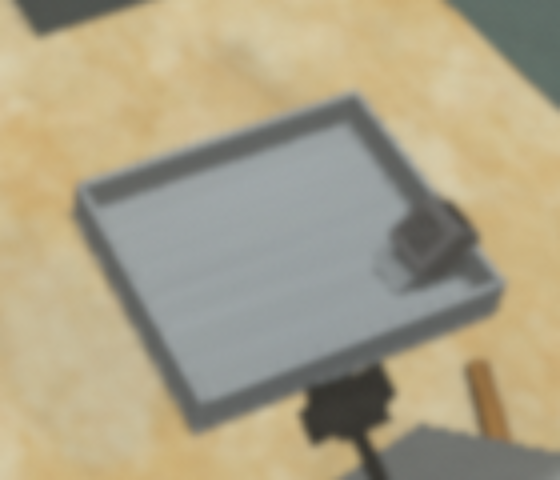

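Module 4 lies in the tray at crop (425,245), leaning on the far wall with its blade inside. Now module 3.

```bash
python3 -m inch '[[0,2,-40,0,0,0],[0,2,-80,0,0,0],[0,2,-105,0,0,0],[0,2,-118,0,0,0],[0,2,-130,0,0,0],[0,2,-130,0,0,0],[0,2,-130,0,0,0]]'
python3 -m inch '[[0,0,0,0,0,0],[0,0,0,0,0,0],[0,0,0,0,0,0],[0,0,0,0,0,0],[0,0,0,0,0,0],[0,0,0,0,0,0],[0,0,0,0,0,0]]' 15 40
python3 -m inch '[[0,0,4,0,0,0],[0,0,8,0,0,0],[0,0,13,0,0,0],[0,0,18,0,0,0],[0,0,24,0,0,0],[0,0,30,0,0,0],[0,0,50,0,0,0],[0,0,80,0,0,0],[0,0,110,0,0,0],[0,0,130,0,0,0],[0,0,130,0,0,0]]'
python3 -c "
from h import *;print(tray('t3'))"
```

```text
time: 20.58
position: [0.5266, -0.112, 0.0865]
tool_rot: [2.268, 2.102, 0.081]
ft_force: [-0.3, -0.3, 0.6]
grip_width: 0.646
grip_force: 0.0
time: 21.45
position: [0.5259, -0.1117, 0.0858]
tool_rot: [2.268, 2.103, 0.079]
ft_force: [-1.4, 0.8, 3.5]
grip_width: 0.3
grip_force: 39.7
time: 22.82
position: [0.5271, -0.112, 0.2176]
tool_rot: [2.266, 2.101, 0.084]
ft_force: [-0.0, 0.0, -0.1]
grip_width: 0.296
grip_force: 39.6
((0.4863118529319763, -0.39646270871162415), (0.1392359584569931, 0.17830826342105865), 84.30174255371094)
```

```bash
python3 -m inch '[[0,-40,0,0,0,0],[0,-85,0,0,0,0],[-10,-130,0,0,0,0],[-25,-175,0,0,0,0],[-40,-220,0,0,0,0],[-55,-265,0,0,0,0],[-67,-295,0,0,0,0],[-67,-302,0,0,0,0],[-67,-302,-40,0,0,0],[-67,-302,-80,0,0,0],[-67,-302,-120,0,0,0],[-67,-302,-145,0,0,0],[-67,-302,-157,0,0,0],[-67,-302,-157,0,0,0],[-67,-302,-157,0,0,0]]'
python3 -m inch '[[0,0,0,0,0,0],[0,0,0,0,0,0],[0,0,0,0,0,0],[0,0,25,0,0,0],[0,0,65,0,0,0],[0,0,115,0,0,0],[0,0,155,0,0,0],[15,40,155,0,0,0],[30,95,155,0,0,0],[45,150,155,0,0,0],[60,205,155,0,0,0],[72,260,155,0,0,0],[72,315,155,0,0,0],[72,365,155,0,0,0],[72,380,155,0,0,0],[72,380,155,0,0,0],[72,380,155,0,0,0]]' 56
python3 -c "
from h import *;print(tray('t4'))"
```

```text
time: 24.75
position: [0.4598, -0.4141, 0.0597]
tool_rot: [2.267, 2.102, 0.08]
ft_force: [0.7, 0.2, -0.8]
grip_width: 0.3
grip_force: 39.6
time: 26.88
position: [0.5309, -0.0361, 0.2137]
tool_rot: [2.271, 2.099, 0.079]
ft_force: [0.1, 0.4, -0.5]
grip_width: 0.642
grip_force: 0.0
((0.48656725883483887, -0.3966773748397827), (0.13942766189575195, 0.17964695394039154), 84.27873992919922)
```

```bash
python3 -m inch '[[1,0,-40,0,0,0],[1,0,-80,0,0,0],[1,0,-103,0,0,0],[1,0,-117,0,0,0],[1,0,-128,0,0,0],[1,0,-128,0,0,0],[1,0,-128,0,0,0]]'
python3 -m inch '[[0,0,0,0,0,0],[0,0,0,0,0,0],[0,0,0,0,0,0],[0,0,0,0,0,0],[0,0,0,0,0,0],[0,0,0,0,0,0],[0,0,0,0,0,0]]' 15 40
python3 -m inch '[[0,0,4,0,0,0],[0,0,8,0,0,0],[0,0,13,0,0,0],[0,0,18,0,0,0],[0,0,24,0,0,0],[0,0,30,0,0,0],[0,0,50,0,0,0],[0,0,80,0,0,0],[0,0,110,0,0,0],[0,0,130,0,0,0],[0,0,130,0,0,0]]'
python3 - <<'E'
from h import *
print(tray('t5'));im,d,K,T=load('t5');c=proj([.4866,-.397,.02],K,T)[0].astype(int)
cv2.imwrite('pics/t5c.png',cv2.resize(im[c[1]-60:c[1]+60,c[0]-70:c[0]+70,::-1],None,fx=3,fy=3))
E
```

```text
time: 27.8
position: [0.5326, -0.0339, 0.0864]
tool_rot: [2.268, 2.102, 0.081]
ft_force: [1.1, -0.1, -1.0]
grip_width: 0.647
grip_force: 0.0
time: 28.68
position: [0.5319, -0.0337, 0.0857]
tool_rot: [2.268, 2.103, 0.079]
ft_force: [-1.1, -0.2, 4.0]
grip_width: 0.298
grip_force: 39.6
time: 30.05
position: [0.5331, -0.0338, 0.2175]
tool_rot: [2.267, 2.101, 0.084]
ft_force: [0.3, -0.2, -0.2]
grip_width: 0.3
grip_force: 39.5
((0.487155556678772, -0.3965833783149719), (0.1385887861251831, 0.17951790988445282), 84.33270263671875)
```

View pics/t5c.png

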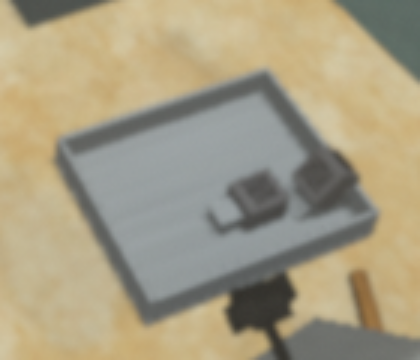

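Two modules lie in the tray, at crop (257,195) and (325,175), and the left part of the tray is free for module 1.

```bash
python3 -m inch '[[0,-40,0,0,0,0],[0,-85,0,0,0,0],[0,-130,0,0,0,0],[-10,-175,0,0,0,0],[-25,-220,0,0,0,0],[-45,-265,0,0,0,0],[-60,-305,0,0,0,0],[-62,-326,0,0,0,0],[-62,-326,0,0,0,0],[-62,-326,-40,0,0,0],[-62,-326,-80,0,0,0],[-62,-326,-120,0,0,0],[-62,-326,-145,0,0,0],[-62,-326,-157,0,0,0],[-62,-326,-157,0,0,0],[-62,-326,-157,0,0,0]]'
python3 -m inch '[[0,0,0,0,0,0],[0,0,0,0,0,0],[0,0,0,0,0,0],[0,0,25,0,0,0],[0,0,65,0,0,0],[0,0,115,0,0,0],[0,0,155,0,0,0],[15,40,155,0,0,0],[40,95,155,0,0,0],[65,150,155,0,0,0],[90,205,155,0,0,0],[90,260,155,0,0,0],[90,260,155,0,0,0],[90,260,155,0,0,0]]' 56
python3 - <<'E'
from h import *
print(tray('t6'));im,d,K,T=load('t6');c=proj([.4866,-.397,.02],K,T)[0].astype(int)
cv2.imwrite('pics/t6c.png',cv2.resize(im[c[1]-60:c[1]+60,c[0]-70:c[0]+70,::-1],None,fx=3,fy=3))
E
```

```text
time: 32.1
position: [0.4708, -0.36, 0.0597]
tool_rot: [2.267, 2.102, 0.08]
ft_force: [0.2, -0.0, -0.6]
grip_width: 0.297
grip_force: 39.5
time: 33.85
position: [0.5598, -0.1004, 0.2137]
tool_rot: [2.268, 2.102, 0.079]
ft_force: [0.4, -0.3, 0.1]
grip_width: 0.647
grip_force: 0.0
((0.4840155839920044, -0.3686949908733368), (0.13911089301109314, 0.17855387926101685), 83.81420135498047)
```

View pics/t6c.png

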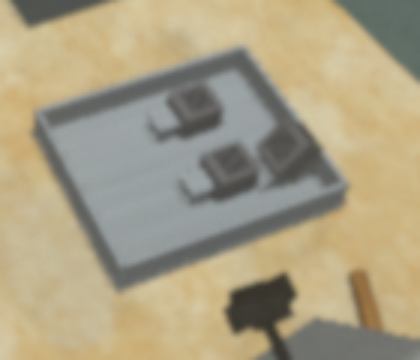

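The tray was knocked about 28 mm, but all three modules are still in it at crop (190,110), (228,170) and (288,150). Next I'll go behind the cover and push it over.

```bash
python3 -m inch '[[0,0,30,0,4,0],[30,0,40,0,4,0],[70,0,40,0,4,0],[110,0,40,0,4,0],[130,0,40,0,4,0],[130,0,40,0,4,0]]' 0 10
python3 -m inch '[[0,0,0,0,0,10],[0,0,0,0,0,20],[0,0,0,0,0,30],[0,0,0,0,0,40],[0,0,0,0,0,50],[0,0,0,0,0,60],[0,0,0,0,0,70],[0,0,0,0,0,80],[0,0,0,0,0,90],[0,0,0,0,0,90],[0,0,-40,0,0,90],[0,0,-80,0,0,90],[0,0,-115,0,0,90],[0,0,-118,0,0,90],[0,0,-118,0,0,90]]'
```

```text
time: 34.65
position: [0.6903, -0.102, 0.2526]
tool_rot: [2.306, 2.132, -0.003]
ft_force: [-0.8, -0.3, -0.7]
grip_width: 0.056
grip_force: 0.0
time: 36.52
position: [0.6903, -0.1004, 0.137]
tool_rot: [0.122, 3.138, -0.001]
ft_force: [0.2, -0.1, 0.4]
grip_width: 0.002
grip_force: 0.0
```

```bash
python3 -m inch '[[-15,0,0,0,0,0],[-30,0,0,0,0,0],[-42,0,0,0,0,0],[-54,0,0,0,0,0],[-66,0,0,0,0,0],[-78,0,0,0,0,0],[-90,0,0,0,0,0],[-102,0,0,0,0,0],[-114,0,0,0,0,0],[-126,0,0,0,0,0],[-138,0,0,0,0,0],[-145,0,0,0,0,0],[-145,0,0,0,0,0],[-145,0,0,0,0,0],[-145,0,0,0,0,0],[-145,0,0,0,0,0],[-145,0,0,0,0,0]]'
python3 - <<'E'
from h import *
im,d,K,T=shot('side','s3');P=cloud(d,K,T);c=proj([.55,-.08,.08],K,T)[0].astype(int)
cv2.imwrite('pics/s3c.png',cv2.resize(im[c[1]-60:c[1]+60,c[0]-70:c[0]+70,::-1],None,fx=3,fy=3))
E
```

```text
time: 38.65
position: [0.545, -0.0998, 0.1355]
tool_rot: [-0.119, -3.139, 0.0]
ft_force: [0.2, 0.5, -0.3]
grip_width: 0.003
grip_force: 0.0
```

View pics/s3c.png

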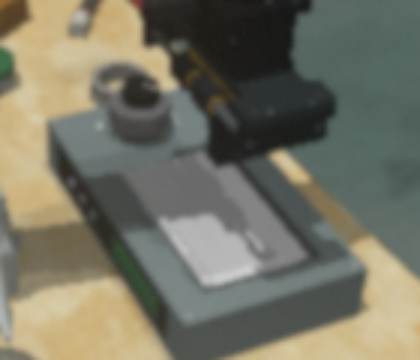

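The cover lies flat over the sockets (crop (225,215)). I'll check its height from depth while moving over the knobs.

```bash
python3 -m inch '[[0,0,40,0,0,0],[0,0,90,0,0,-10],[0,40,110,0,0,-20],[0,90,110,0,0,-30],[3,140,110,0,0,-40],[3,146,110,0,0,-50],[3,146,110,0,0,-60],[3,146,110,0,0,-60],[3,146,110,0,0,-60]]' 87 25
python3 - <<'E'
from h import *
im,d,K,T=shot('side','s4');P=cloud(d,K,T);x,y,z=P[...,0],P[...,1],P[...,2]
q=P[(d>0)&(y<-.03)&(y>-.17)&(x>.505)&(x<.575)];A=np.c_[q[:,:2],np.ones(len(q))];print(len(q),np.median(q[:,2]),np.linalg.lstsq(A,q[:,2],rcond=None)[0])
im,d,K,T=shot('wrist','w3');P=cloud(d,K,T);x,y,z=P[...,0],P[...,1],P[...,2]
for a,b in((.083,.097),(.1,.115)):
    m=(d>0)&(z>a)&(z<b)&(y>0)&(x>.5)&(x<.6);q=P[m];print(q.mean(0),cv2.minAreaRect(q[:,:2].astype(np.float32)) if len(q) else 0)
cv2.imwrite('pics/w3b.png',im[:,:,::-1])
E
```

```text
time: 39.83
position: [0.5479, 0.046, 0.2456]
tool_rot: [1.669, 2.661, 0.0]
ft_force: [-1.1, -0.7, -0.1]
grip_width: 0.939
grip_force: 0.0
949 0.059988083291641736 [-0.0027079  -0.00164018  0.06129039]
[0.54642554 0.0504134  0.09013438] ((0.5479733943939209, 0.04742051288485527), (0.05853864178061485, 0.05731426179409027), 26.94752311706543)
[0.5478196  0.04748541 0.10844078] ((0.547700822353363, 0.04710262641310692), (0.034223660826683044, 0.033534128218889236), 24.798032760620117)
```

View pics/w3b.png

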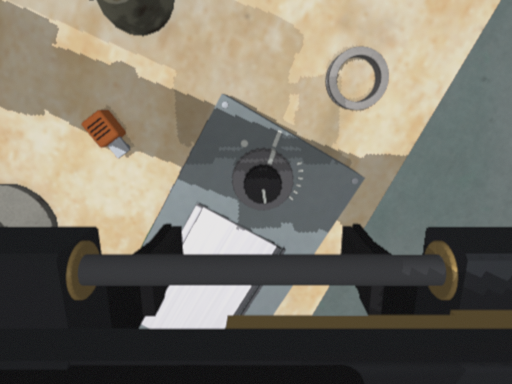

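The cover lies flat at z 0.060 with slope near 0. The outer pointer meets the standby line at (275,150) and the inner line is at (264,197). I'll grip the outer ring and turn it to off.

```bash
python3 -m inch '[[0,1,-50,0,0,0],[0,1,-100,0,0,0],[0,1,-130,0,0,0],[0,1,-148,0,0,0],[0,1,-158,0,0,0],[0,1,-165,0,0,0],[0,1,-165,0,0,0],[0,1,-165,0,0,0]]' 87
python3 -m inch '[[0,0,0,0,0,0],[0,0,0,0,0,0],[0,0,0,0,0,0],[0,0,0,0,0,0],[0,0,0,0,0,0],[0,0,0,0,0,0],[0,0,0,0,0,0],[0,0,0,0,0,0]]' 50 25
python3 -m inch '[[0,0,0,0,0,6],[0,0,0,0,0,12],[0,0,0,0,0,18],[0,0,0,0,0,24],[0,0,0,0,0,30],[0,0,0,0,0,36],[0,0,0,0,0,42],[0,0,0,0,0,47],[0,0,0,0,0,51],[0,0,0,0,0,53],[0,0,0,0,0,54],[0,0,0,0,0,54],[0,0,0,0,0,54]]'
python3 -c "
from h import *;print(ctrl.get_state()['torque'])"
```

```text
time: 40.92
position: [0.5486, 0.0474, 0.0815]
tool_rot: [1.672, 2.658, 0.002]
ft_force: [-0.8, -0.5, 0.5]
grip_width: 0.998
grip_force: 0.0
time: 41.92
position: [0.5482, 0.0473, 0.0807]
tool_rot: [1.672, 2.659, 0.001]
ft_force: [1.1, 1.4, -0.5]
grip_width: 0.662
grip_force: 25.0
time: 43.55
position: [0.5477, 0.0471, 0.0806]
tool_rot: [-0.284, -3.128, 0.0]
ft_force: [-0.5, -0.2, 1.0]
grip_width: 0.664
grip_force: 25.0
[ 0.060969    0.12146302 -0.94128044]
```

The reaction moment shows the ring is at its end stop. I'll release, raise the arm and verify.

```bash
python3 -m inch '[[0,0,0,0,0,0],[0,0,0,0,0,0],[0,0,0,0,0,0],[0,0,0,0,0,0],[0,0,25,0,0,0],[0,0,60,0,0,0],[0,0,110,0,0,0],[0,0,165,0,0,0],[0,0,220,0,0,0],[0,0,220,0,0,0],[0,0,220,0,0,0]]' 87
python3 - <<'E'
from h import *
print(tray('t7'))
im,d,K,T=shot('wrist','w4')
i2,_,k,t=load('t7');c=proj([.51,-.25,.05],k,t)[0].astype(int)
cv2.imwrite('pics/fin.png',np.hstack([cv2.resize(im[60:200,170:350,::-1],(540,420),interpolation=cv2.INTER_CUBIC),cv2.resize(i2[c[1]-105:c[1]+105,c[0]-65:c[0]+65,::-1],(260,420))]))
E
```

```text
time: 44.92
position: [0.5477, 0.0472, 0.3002]
tool_rot: [-0.283, -3.129, -0.0]
ft_force: [0.1, -0.5, -1.1]
grip_width: 0.999
grip_force: 0.0
((0.48413532972335815, -0.36860963702201843), (0.13915061950683594, 0.17861928045749664), 83.73529052734375)
```

View pics/fin.png

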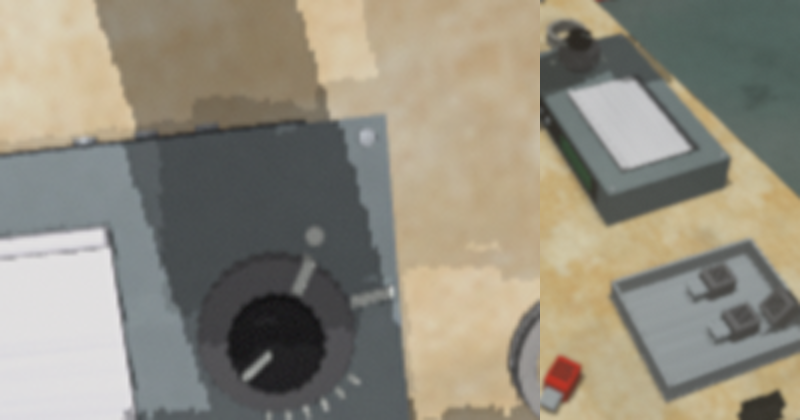

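The outer pointer at crop (304,278) points at the dot (314,236), the cover is shut, and three modules lie in the tray. One numeric check, then I hand in.

```bash
python3 - <<'E'
from h import *
im,d,K,T=load('w4');c=np.array([.548,.0468])
def az(u,v,z):
    p=plane([170+u/3,60+v/3],z,K,T)[0][:2]-c;return np.degrees(np.arctan2(p[1],p[0])).round(1)
o,dot,i=az(310,262,.089),az(314,236,.055),az(246,379,.1075);print(o,dot,i)
if abs(o-146)<6: print(ctrl.close_job())
E
```

```text
144.5 144.7 -50.5
the job is handed in; nothing more can be done
None
```

The job is handed in: the outer knob went to standby, the three modules present (sockets 1, 3 and 4; socket 2 was empty) are in the tray, the cover is shut, and the outer knob is at off. The inner knob was not deliberately touched, but its line read -57° at the start and -50.5° at the end, a 6.4° difference within the 9° limit that I put down to measuring error and did not recheck.

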